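# Build up the sloping tester stand

## Robot

A 7-joint arm with a two-finger parallel gripper is mounted at the origin on a cart in front of the work surface, level with it; the furniture and walls round the work are solid. World frame = base frame: x ahead of the robot, y to its left, z up, the work surface at z = 0. Lengths are in mm, angles in rad, forces in N, time in s.
With the tool pointing down it reaches from about 400 to 850 mm from the base axis. Payload 10.4 kg.
Tool frame: the origin (TCP) lies between the finger pads; the fingertips stand 11 mm ahead of it and the grasp point (between the pads) lies 8 mm behind it; y points along the fingers, z is the direction in which the jaws open and shut, and the axes are right-handed (so a half turn about y gives the same grasp; the last joint's range is limited). The gripper opens to 87 mm and grips with 3 to 60 N. Pads are 19 mm wide; open, the fingers measure 117 mm over their backs; the gripper's body (75 mm by 190 mm) begins 51 mm behind the grasp point.
Start: joints at [-1.321, 0.332, -0.065, 1.46, 0.022, 1.35, -0.088], TCP at [168.379, 601.913, 233.576] pointing down, gripper open.
Joint ranges: [-2.6, 2.6], [-0.5, 2.12], [-1.47, 1.34], [0.16, 2.42], [-1.27, 4.41], [0.06, 2.06], [-2.6, 2.6]. Speed limits (rad/s): [2.22, 2.22, 2.79, 2.79, 3.14, 3.14, 3.14].

## Interface

Orientations are given as a unit quaternion [w, x, y, z].
In Python, from rig import r, imaging, workorder gives the robot as it stands.
- The arm moves only by the tool move_arm, never from a script. Its argument "targets" is a list of rows, each an object of numbers: "tx", "ty", "tz": the shift along the world's x, y, z in units of 1 m (1.0 is 1 m); "wx", "wy", "wz": the turn, a rotation vector about the world's x, y, z in units of 120 degrees (1.0 is 120 degrees). A call has 1 to 20 rows; each row is the pose to reach, as a shift and turn from the pose commanded when the call began; what a row does not reach only later rows make up. A row lasts 1/8 s, in which the tool goes at most 62.5 mm and 10.7 degrees, less where a joint would pass 70% of its speed; a pose out of reach is approached as far as the arm can. A call with a number of a shift or a turn outside -1 to 1 is refused whole. A call with a gripper value outside its range is refused whole. "grip" is the opening, from 0 (shut) to 1 (fully open), set as the call begins (left out, the last holds). The fingers move at their own pace and stop on an object; "force" is the grip in N (left out, the last holds). Time passes only in rows, so rows that repeat a pose let the fingers close. It gives the time, the measured TCP pose, the force and the opening at its end, in the units of the state.
- r.read_state(): the state, without advancing time (a new reading comes with each control period).
- imaging.read_camera(name): name is "scene" or "top" or "wrist"; returns a dict with "img" (400x640x3 uint8, red, green, blue), "mtx" (3x3 intrinsics, pixels), "world_to_cam" (4x4, takes a point from world to camera coordinates); the wrist camera has in their place "mount" (4x4, takes a point from camera to tool coordinates, whose origin is the TCP and whose axes are the tool frame's). Camera axes: x right, y down, z forward; pixel columns grow to the right and rows downward; lengths in mm; the calibration is good to about 2 mm. A picture is of the moment at which its call begins: read the wrist's pose just before it. There is no depth.
- workorder.sign_off(): hands the job in, once; it reports no verdict.
Trained networks look in a picture, given as the dict that the camera call returned (one of the last four; its "shot" number tells which), for a name from the list of things; names that differ only in an ending like _2 or _b are one class to them, and where a whole thing is asked for, a point or a joint stands for the part that bears it (a point fixed in the world has none). Each returns a list of dicts, best first, with "conf" (0 to 1); they miss things now and then, are a little off and sometimes report something else, mostly with a low value. They report only what shows in the picture. A call takes as long as a camera call.
- imaging.look_for(picture, thing): "xy" ([column, row] in pixels, amid what is visible of it).
- imaging.masks_of(picture, thing): "pixels" (400x640 bool, what is visible of it) and "xy" ([column, row] in pixels, amid what is visible of it).
The state is a dict: "t": time; "q": joint angles; "qd": joint speeds; "effort": joint torques, N m; "position": TCP position; "ee_rot": TCP orientation; "wrist_force": force on the tool from outside, world axes, zero at the start; "wrist_torque": the same for the moment, N m; "width": finger opening in mm.
Only numpy, scipy, OpenCV 4.12 (cv2) and the standard library are available. Lean on these libraries where they do the work, as an engineer would, in place of code of your own. Each camera call takes 0.05 s, during which the arm holds its last target.

## Task

Put the tester stand together on the counter: lower the board with the shallow round recesses over the stand's four posts until it rests on the collars at their feet, then lower the board with the three big through-holes over the same posts until it rests on their upper shoulders. Keep hold of each board until it is down rather than dropping it, then let go, so that both end lying flat and fully home on the stand; leave the bottles where they stand.

Things in the scene. Friction and masses are not known exactly. Their poses are not given: they have to be found in the camera images.
- deck: sloping dark steel top plate, 92 mm along the slope by 216 mm wide, of the folded-steel tester stand, which is fixed. It slopes 30 degrees down to the customers' side: its low edge is the far one from the robot, within 15 degrees. Origin: middle of its top face, 50 mm above the counter. Axes: z square to the deck (leans 30 degrees away from the robot), x straight up the slope, towards the robot, y level along the width.
- collar_level (a point): point on the deck's z axis, 18 mm above the deck: where the underside of the recessed board rests. Four like bright steel posts stand square to the deck at deck x = +-17 mm, y = +-80 mm. Each has a collar 25 mm in diameter up to this level, then a stem 14 mm in diameter up to the shoulder.
- shoulder_level (a point): point on the deck's z axis, 60 mm above the deck: where the underside of the board with the big holes rests. Here each post's 14 mm stem ends in a flat shoulder; above it a pin 8 mm in diameter goes on to 76 mm above the deck, and a rounded point to 86 mm.
- seat_board: lower board: plain plywood, 64 x 192 x 10 mm, about 0.11 kg; in its top three round recesses 35 mm across, only 3 mm deep (wood at their bottoms), and four 20 mm through-holes at x = +-17, y = +-80 mm that pass the 14 mm stems. Starts flat on the counter, recesses up. Origin: centre of its underside; x across the 64 mm, y along the 192 mm, z up. Same turned half round.
- guide_board: upper board: plain plywood, 64 x 192 x 10 mm, about 0.09 kg; three 38 mm through-holes in a row along it, and four 12 mm through-holes at x = +-17, y = +-80 mm that pass the 8 mm pins. Starts flat; of the two boards one lies in front of the stand, the other to the left. Origin: centre of its underside; x across the 64 mm, y along the 192 mm, z up. Same turned half round.
- bottle_a: one of three like amber glass sample bottles with a dark dropper top, 33 mm across and 102 mm tall, standing to the left of the stand; origin at the centre of its foot. A bystander.
- bottle_b: one of three like amber glass sample bottles with a dark dropper top, 33 mm across and 102 mm tall, standing to the left of the stand; origin at the centre of its foot. A bystander.
- bottle_c: one of three like amber glass sample bottles with a dark dropper top, 33 mm across and 102 mm tall, standing to the left of the stand; origin at the centre of its foot. A bystander.

How it is judged (in metres and radians):
On the way, in this order (a step that is already met when the one before it is completed fails the run):
1. the recessed board is lowered onto the collars while still held (within 6 mm of home, square within 7 degrees) (z of seat_board in the frame of deck between 0.014 and 0.024 m and x of seat_board in the frame of deck between -0.007 and 0.007 m and y of seat_board in the frame of deck between -0.007 and 0.007 m and angle between the z axis of seat_board and the z axis of deck, either way round below 0.12 rad and angle between the y axis of seat_board and the y axis of deck, either way round below 0.12 rad and contact force between the fingers and seat_board above 0.5 N), for 0.1 s.
2. with the recessed board home, the board with the big holes is lowered onto the shoulders while still held (within 6 mm of home, within 7 degrees) (z of guide_board in the frame of deck between 0.056 and 0.066 m and x of guide_board in the frame of deck between -0.007 and 0.007 m and y of guide_board in the frame of deck between -0.007 and 0.007 m and angle between the z axis of guide_board and the z axis of deck, either way round below 0.12 rad and angle between the y axis of each of guide_board, seat_board and the y axis of deck, either way round below 0.12 rad and contact force between the fingers and guide_board above 0.5 N and z of seat_board in the frame of deck between 0.014 and 0.021 m and x of seat_board in the frame of deck between -0.007 and 0.007 m and y of seat_board in the frame of deck between -0.007 and 0.007 m and angle between the z axis of seat_board and the z axis of deck, either way round below 0.05 rad), for 0.1 s.
At the end, for the whole second after the job is handed in: Recessed board on the four collars, board with the big holes on the four shoulders: undersides within 3 mm of their rests, flat to the deck within 3 degrees, all posts through their holes (centred within 7 mm, turned within 7 degrees, either way round), both at rest (z of seat_board in the frame of deck between 0.014 and 0.021 m and x of seat_board in the frame of deck between -0.007 and 0.007 m and y of seat_board in the frame of deck between -0.007 and 0.007 m and angle between the z axis of each of seat_board, guide_board and the z axis of deck, either way round below 0.05 rad and angle between the y axis of each of seat_board, guide_board and the y axis of deck, either way round below 0.12 rad and z of guide_board in the frame of deck between 0.056 and 0.063 m and x of guide_board in the frame of deck between -0.007 and 0.007 m and y of guide_board in the frame of deck between -0.007 and 0.007 m and linear speed of each of seat_board, guide_board below 0.02 m/s and angular speed of each of seat_board, guide_board below 0.1 rad/s); the robot touches nothing.
It fails at once if a bottle is shifted more than 30 mm or tipped over (distance of any of bottle_a, bottle_b, bottle_c from where it was at the start of the episode above 0.03 m or angle between any of bottle_a, bottle_b, bottle_c's own z axis and vertical above 0.5 rad).
It also fails if it takes over 67 s, if anything falls off the work surface, if the arm or the gripper's body presses on something with over 40 N, if the wrist force passes 120 N, or if a joint passes its speed limit or range.

## Working session

There is one attempt and no reset: what is moved stays moved. The work goes in short steps, Python scripts to look and compute and a tool call to move; the robot and the scene stay as the last step left them, time stands still between calls to the robot, and variables do not carry over. Pictures are saved under pics/ and viewed, and the job is handed in when it is done.

Besides the shell and the picture viewer there is one more tool, called after "Emit:" as a command line: name --argument value ..., lists and objects as JSON in quotes. move_arm: Moves the arm, as the interface text tells. Its arguments: {"type":"object","properties":{"targets":{"type":"array"},"grip":{"type":"number"},"force":{"type":"number"}},"required":["targets"]}

```bash
ls; mkdir -p pics; python3 - <<'E'
from rig import r, imaging, workorder
import cv2, numpy as np
print(r.read_state())
for n in ("scene","top","wrist"):
    p=imaging.read_camera(n)
    cv2.imwrite(f"pics/{n}0.png",p["img"][:,:,::-1])
    print(n,p["mtx"].tolist(),np.round(p.get("world_to_cam",p.get("mount")),3).tolist())
    for t in ("deck","seat_board","guide_board","bottle_a"):
        print(t,[(round(d["conf"],2),np.round(d["xy"]).tolist()) for d in imaging.look_for(p,t)][:5])
E
```

```text
pics
{'t': 0.0, 'q': array([-1.32060308,  0.33285653, -0.06472868,  1.46095385,  0.02158052,
        1.34989692, -0.08847068]), 'qd': array([ 0.00028849, -0.00107816, -0.00041089, -0.00189515,  0.00053132,
       -0.00174529,  0.00263667]), 'effort': array([ 4.00391482e-04, -6.23246098e+01,  2.47657788e-02, -3.89914405e+01,
       -6.13833801e-02,  3.95964843e-02,  1.81023993e-04]), 'position': array([168.26978594, 601.52949666, 232.75759235]), 'ee_rot': array([-0.70004376,  0.70104184, -0.09617725,  0.09606769]), 'wrist_force': array([-0.15692854,  0.01032632,  0.55848419]), 'wrist_torque': array([0.03961532, 0.03252319, 0.04151992]), 'width': 86.84169536450614}
scene [[461.2389950895001, 0.0, 329.42228437645485], [0.0, 461.2389950895001, 203.60894043161016], [0.0, 0.0, 1.0]] [[0.618, -0.786, 0.003, -290.007], [-0.562, -0.445, -0.697, 469.853], [0.549, 0.43, -0.717, 605.749], [0.0, 0.0, 0.0, 1.0]]
deck [(0.92, [380.0, 228.0])]
seat_board [(0.58, [264.0, 228.0]), (0.5, [379.0, 229.0])]
guide_board [(0.62, [337.0, 320.0])]
bottle_a [(0.93, [312.0, 186.0]), (0.75, [308.0, 157.0]), (0.58, [336.0, 181.0])]
top [[513.712999626213, 0.0, 316.78955187741974], [0.0, 513.712999626213, 197.37177616521495], [0.0, 0.0, 1.0]] [[0.027, -1.0, 0.009, 96.074], [-0.983, -0.028, -0.183, 600.467], [0.183, -0.004, -0.983, 809.025], [0.0, 0.0, 0.0, 1.0]]
deck [(0.79, [369.0, 164.0])]
seat_board [(0.84, [246.0, 234.0]), (0.54, [397.0, 268.0])]
guide_board [(0.92, [380.0, 275.0])]
bottle_a [(0.85, [276.0, 122.0]), (0.84, [235.0, 128.0]), (0.77, [251.0, 142.0])]
wrist [[343.69474460302064, 0.0, 316.24540835161883], [0.0, 343.69474460302064, 197.01021252528167], [0.0, 0.0, 1.0]] [[-0.0, 0.968, 0.249, -67.299], [-0.001, -0.249, 0.968, -151.087], [1.0, 0.0, 0.001, 0.834], [0.0, 0.0, 0.0, 1.0]]
deck []
seat_board []
guide_board []
bottle_a []
```

View pics/top0.png

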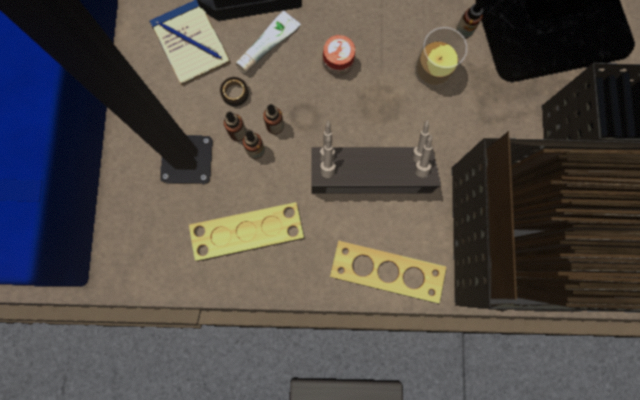

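View pics/scene0.png

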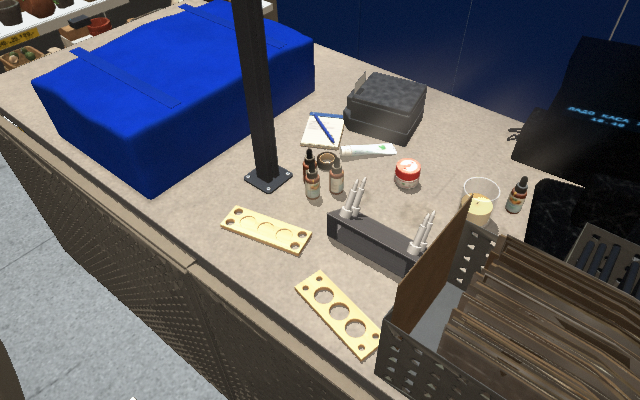

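View pics/wrist0.png

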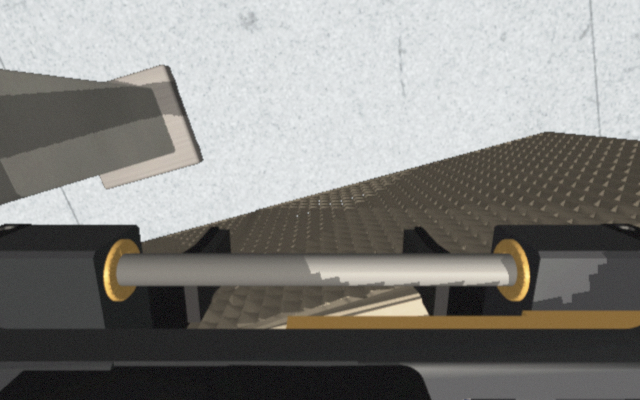

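The seat board (recessed) is on the left at px (246,232) in the top view and the guide board is in front at (388,271). The stand is at (375,170), a black pole at (187,158), and the bottles are at (233,125), (252,143) and (273,117). The network's 0.5 seat hits in the scene view are weak. I'll measure next.

```bash
cat > h.py <<'E'
import numpy as np, cv2
from scipy.spatial.transform import Rotation as R
from scipy.optimize import least_squares
def ray(p,uv):
    K=p["mtx"];T=p["world_to_cam"]
    d=np.linalg.inv(K)@np.array([uv[0],uv[1],1.]);Rm=T[:3,:3]
    return -Rm.T@T[:3,3],Rm.T@d
def plane(p,uv,z):
    o,d=ray(p,uv);return o+d*(z-o[2])/d[2]
def proj(p,X):
    X=np.atleast_2d(X);c=X@p["world_to_cam"][:3,:3].T+p["world_to_cam"][:3,3]
    q=c@p["mtx"].T;return q[:,:2]/q[:,2:]
E
python3 - <<'E'
from rig import r, imaging
from h import *
for n in ("top","scene"):
    p=imaging.read_camera(n)
    im=p["img"][:,:,::-1]
    for c,(x0,y0,x1,y1) in ({"a":(180,60,460,310)} if n=="top" else {"a":(200,120,460,370)}).items():
        cr=cv2.resize(im[y0:y1,x0:x1],None,fx=2.8 if n=="top" else 2.4,fy=2.8 if n=="top" else 2.4,interpolation=cv2.INTER_CUBIC)
        cv2.imwrite(f"pics/{n}_crop.png",cr[:600,:800])
    for t in ("seat_board","guide_board","deck"):
        for d in imaging.masks_of(p,t)[:2]:
            m=d["pixels"].astype(np.uint8)
            cs,_=cv2.findContours(m,cv2.RETR_EXTERNAL,cv2.CHAIN_APPROX_NONE)
            c=max(cs,key=cv2.contourArea)
            bx=cv2.boxPoints(cv2.minAreaRect(c))
            if t!="deck":
                P=np.array([plane(p,q[0],10)[:2] for q in c],np.float32)
                ra=cv2.minAreaRect(P)
                print(n,t,round(d["conf"],2),np.round(d["xy"]),"rect",np.round(ra[0],1),np.round(ra[1],1),round(ra[2],2))
            else: print(n,t,d["conf"],d["xy"],bx.round().tolist())
    if n=="top":
        for u in ((187,160),(234,137),(252,152),(274,128),(454,305),(506,133),(320,193),(438,193)):
            print(u,np.round(plane(p,u,0)))
E
```

```text
top seat_board 0.73 [245. 230.] rect [542.6 235.4] [ 65.2 191.8] 13.53
top seat_board 0.21 [273. 120.] rect [749.5 197.6] [57.2 33.2] 13.05
top guide_board 0.66 [398. 272.] rect [479.7 -13.4] [191.4  65.3] 77.66
top guide_board 0.3 [273. 121.] rect [749.1 196.3] [54.4 35. ] 9.04
top deck 0.81 [374.5, 164.7] [[311.0, 187.0], [311.0, 123.0], [440.0, 124.0], [439.0, 188.0]]
(187, 160) [670. 349.   0.]
(234, 137) [716. 267.   0.]
(252, 152) [688. 232.   0.]
(274, 128) [735. 194.   0.]
(454, 305) [ 426. -130.    0.]
(506, 133) [ 738. -232.    0.]
(320, 193) [616. 107.   0.]
(438, 193) [ 622. -105.    0.]
scene seat_board 0.59 [263. 230.] rect [541.1 234. ] [ 71.6 194.8] 14.04
scene guide_board 0.86 [341. 319.] rect [478.2 -14.7] [198.5  68.2] 77.67
scene guide_board 0.69 [311. 183.] rect [723.4 254.8] [130.4  36.2] 40.4
scene deck 0.73 [379.6, 226.3] [[326.0, 214.0], [352.0, 167.0], [444.0, 216.0], [419.0, 264.0]]
scene deck 0.39 [344.4, 319.8] [[291.0, 291.0], [316.0, 266.0], [389.0, 339.0], [364.0, 364.0]]
```

```bash
ls pics
```

```text
scene0.png
scene_crop.png
top0.png
top_crop.png
wrist0.png
```

View pics/top_crop.png

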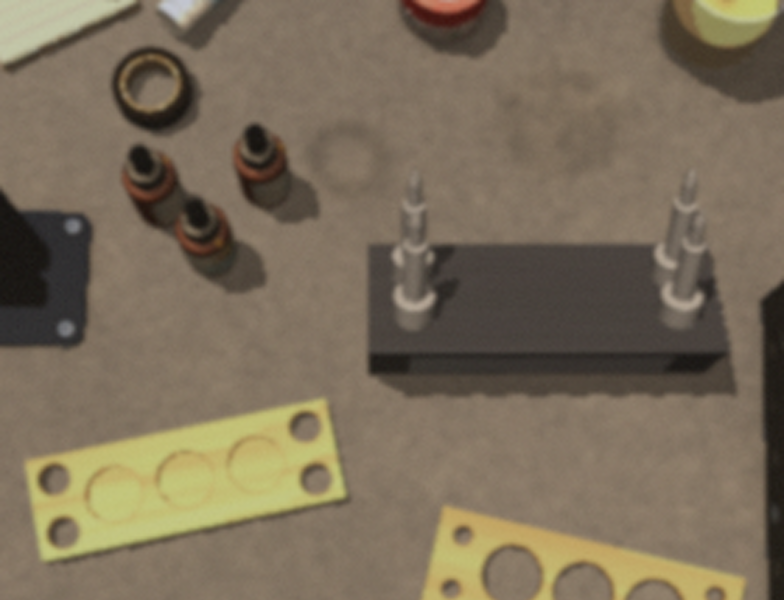

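View pics/scene_crop.png

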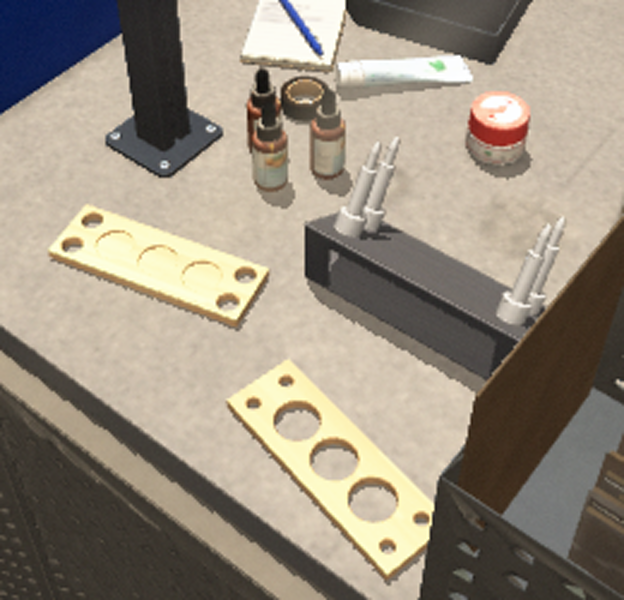

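```bash
cat > fitdeck.py <<'E'
from rig import r, imaging
from h import *
def deckR(yaw):
    # x up slope toward robot, z leans away
    a=np.radians(30)
    x=np.array([-np.cos(a),0,np.sin(a)]);z=np.array([np.sin(a),0,np.cos(a)]);y=np.cross(z,x)
    return R.from_euler('z',yaw).as_matrix()@np.array([x,y,z]).T
T={"top":(2.8,(180,60),[((46,108,0),(368,353)),((46,-108,0),(727,353)),((-46,108,0),(368,244)),
  ((-17,80,86),(415,173)),((17,80,86),(414,210)),((-17,-80,86),(688,171)),((17,-80,86),(697,217))]),
 "scene":(2.4,(200,120),[((46,108,0),(305,228)),((-17,80,86),(395,137)),((17,80,86),(376,142)),((-17,-80,86),(560,217)),((17,-80,86),(546,224))])}
if __name__=="__main__":
    ps={n:imaging.read_camera(n) for n in T}
    def res(v,names=("top","scene"),full=False):
        Rm=deckR(v[2]);o=[]
        for n in names:
            s,og,L=T[n]
            for X,uv in L:
                # deck +y: sign flipped if y axis points to world -y
                X=np.array(X,float)
                if Rm[1,1]<0: X[1]=-X[1]
                o.append(proj(ps[n],Rm@X+[v[0],v[1],50])[0]-(np.array(uv)/s+og))
        return np.array(o) if full else np.array(o).ravel()
    print(deckR(0))
    for nm in (("top",),("scene",),("top","scene")):
        f=least_squares(lambda v:res(v,nm),[650,0,0],x_scale=[1,1,.01],loss='soft_l1')
        print(nm,f.x,np.degrees(f.x[2]));print(np.round(res(f.x,nm,True),1).tolist())
E
python3 fitdeck.py
```

```text
[[-0.8660254  0.         0.5      ]
 [ 0.        -1.         0.       ]
 [ 0.5        0.         0.8660254]]
('top',) [6.55537084e+02 1.76887209e+01 2.64939173e-02] 1.5179896432165485
[[-1.5, 0.0], [0.7, 0.3], [-1.2, 0.1], [-0.7, -0.6], [-0.0, 0.6], [1.2, 0.4], [1.1, -1.6]]
('scene',) [6.55801327e+02 1.63381779e+01 4.25973580e-02] 2.440648833802114
[[-1.6, -1.3], [-0.4, 0.4], [0.0, 0.1], [0.6, 0.0], [0.8, 0.1]]
('top', 'scene') [6.55668373e+02 1.73308273e+01 2.92775705e-02] 1.677481223243305
[[-1.2, 0.1], [1.0, 0.1], [-1.1, 0.2], [-0.6, -0.6], [0.2, 0.6], [1.3, 0.2], [1.3, -1.8], [-1.8, -2.0], [-0.3, 0.1], [0.0, -0.3], [0.2, 0.3], [0.2, 0.3]]
```

```bash
python3 - <<'E'
from rig import r
from h import *
s=r.read_state();q=s["ee_rot"];M=R.from_quat([q[1],q[2],q[3],q[0]]).as_matrix()
print(M.round(3),s["position"],s["t"])
for a in (13.5,-12.34):
  for sg in (1,-1):
    z=sg*np.array([np.cos(np.radians(a)),np.sin(np.radians(a)),0]);y=np.array([0,0,-1.]);x=np.cross(y,z)
    G=np.array([x,y,z]).T
    print(a,sg,(R.from_matrix(G@M.T).as_rotvec()/np.radians(120)).round(4))
E
```

```text
[[ 0.963  0.     0.269]
 [-0.269  0.     0.963]
 [-0.    -1.     0.   ]] [168.38345197 601.92005775 233.58908784] 1.25
13.5 1 [-1.000e-04  0.000e+00 -5.072e-01]
13.5 -1 [-0.000e+00 -1.000e-04  9.928e-01]
-12.34 1 [-0.000e+00  1.000e-04 -7.226e-01]
-12.34 -1 [-1.000e-04 -0.000e+00  7.774e-01]
```

Emit:
move_arm --targets '[{"tx": 0.034,"ty": -0.033,"wz": -0.046},{"tx": 0.07,"ty": -0.068,"wz": -0.1},{"tx": 0.11,"ty": -0.105,"wz": -0.15},{"tx": 0.15,"ty": -0.145,"wz": -0.2},{"tx": 0.19,"ty": -0.185,"wz": -0.26},{"tx": 0.23,"ty": -0.225,"wz": -0.32},{"tx": 0.27,"ty": -0.265,"wz": -0.38,"tz": -0.01},{"tx": 0.31,"ty": -0.305,"wz": -0.43,"tz": -0.03},{"tx": 0.345,"ty": -0.34,"wz": -0.48,"tz": -0.06},{"tx": 0.374,"ty": -0.367,"wz": -0.507,"tz": -0.09},{"tx": 0.374,"ty": -0.367,"wz": -0.507,"tz": -0.11},{"tx": 0.374,"ty": -0.367,"wz": -0.507,"tz": -0.11}]' --grip 1 --force 40

```text
validation failed for argument at $.ta...
```

Emit:
move_arm --targets '[{"tx": 0.034,"ty": -0.033,"tz": 0.0,"wx": 0.0,"wy": 0.0,"wz": -0.046},{"tx": 0.07,"ty": -0.068,"tz": 0.0,"wx": 0.0,"wy": 0.0,"wz": -0.1},{"tx": 0.11,"ty": -0.105,"tz": 0.0,"wx": 0.0,"wy": 0.0,"wz": -0.15},{"tx": 0.15,"ty": -0.145,"tz": 0.0,"wx": 0.0,"wy": 0.0,"wz": -0.2},{"tx": 0.19,"ty": -0.185,"tz": 0.0,"wx": 0.0,"wy": 0.0,"wz": -0.26},{"tx": 0.23,"ty": -0.225,"tz": 0.0,"wx": 0.0,"wy": 0.0,"wz": -0.32},{"tx": 0.27,"ty": -0.265,"tz": -0.01,"wx": 0.0,"wy": 0.0,"wz": -0.38},{"tx": 0.31,"ty": -0.305,"tz": -0.03,"wx": 0.0,"wy": 0.0,"wz": -0.43},{"tx": 0.345,"ty": -0.34,"tz": -0.06,"wx": 0.0,"wy": 0.0,"wz": -0.48},{"tx": 0.374,"ty": -0.367,"tz": -0.09,"wx": 0.0,"wy": 0.0,"wz": -0.507},{"tx": 0.374,"ty": -0.367,"tz": -0.11,"wx": 0.0,"wy": 0.0,"wz": -0.507},{"tx": 0.374,"ty": -0.367,"tz": -0.11,"wx": 0.0,"wy": 0.0,"wz": -0.507}]' --grip 1 --force 40

```text
t: 2.75
position: [541.6, 234.4, 122.2]
ee_rot: [-0.554, 0.556, -0.438, 0.437]
wrist_force: [0.1, 0.5, 0.8]
width: 87.1
```

```bash
cat > snap.py <<'E'
import sys
from rig import r, imaging
from h import *
s=r.read_state();print(s["t"],s["position"].round(1),s["q"].round(3),s["wrist_force"].round(1),s["width"])
q=s["ee_rot"];M=R.from_quat([q[1],q[2],q[3],q[0]]).as_matrix();print(M.round(3).tolist())
for a in sys.argv[2:]:
    p=imaging.read_camera(a);cv2.imwrite(f"pics/{a}_{sys.argv[1]}.png",p["img"][:,:,::-1])
E
python3 snap.py 1 wrist
```

```text
2.75 [541.6 234.4 122.2] [-0.773  0.352  0.35   1.706 -0.132  1.11  -0.148] [0.1 0.5 0.8] 87.11055691316041
[[0.234, -0.003, 0.972], [-0.972, -0.001, 0.234], [0.001, -1.0, -0.003]]
```

View pics/wrist_1.png

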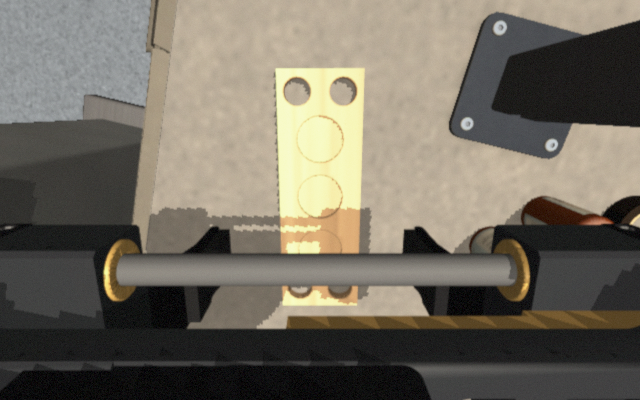

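The wrist view shows the seat board upright between the jaws: holes at (297,91), (343,91), (300,290) and (343,290), and the centre recess at (320,195).

```bash
cat >> h.py <<'E'
def wp(p,s):
    q=s["ee_rot"];M=R.from_quat([q[1],q[2],q[3],q[0]]).as_matrix()
    T=np.eye(4);T[:3,:3]=M;T[:3,3]=s["position"]
    W=np.linalg.inv(T@p["mount"]);d=dict(p);d["world_to_cam"]=W;return d
E
python3 - <<'E'
from rig import r, imaging
from h import *
s=r.read_state();p=imaging.read_camera("wrist");w=wp(p,s)
for d in imaging.masks_of(p,"seat_board")[:1]:
    m=d["pixels"].astype(np.uint8);print(d["conf"],d["xy"])
P=[]
for uv in ((297,91),(343,91),(300,290),(343,290),(320,139),(320,195)):
    P.append(plane(w,uv,10));print(uv,P[-1].round(1))
l=np.array(P)
ma=(l[0]+l[1])/2;mb=(l[2]+l[3])/2;print((ma+mb)/2, np.linalg.norm(ma-mb),np.degrees(np.arctan2(*(ma-mb)[:2][::-1]))-90)
g=(l[0]-l[1]);print(np.linalg.norm(g))
m=cv2.inRange(cv2.cvtColor(p["img"],cv2.COLOR_RGB2HSV),(18,50,90),(35,255,255))
E
```

```text
0.56 [319.4, 173.7]
(297, 91) [510.1 310.9  10. ]
(343, 91) [543.  318.9  10. ]
(300, 290) [548.6 153.   10. ]
(343, 290) [584.2 161.6  10. ]
(320, 139) [534.9 280.9  10. ]
(320, 195) [545.3 238.2  10. ]
[546.47366478 236.08912826  10.        ] 162.56025791324868 14.195069392359315
33.87731845048248
```

Emit:
move_arm --targets '[{"tx": 0.003,"ty": 0.0015,"tz": -0.04,"wx": 0.0,"wy": 0.0,"wz": 0.003},{"tx": 0.003,"ty": 0.0015,"tz": -0.075,"wx": 0.0,"wy": 0.0,"wz": 0.003},{"tx": 0.003,"ty": 0.0015,"tz": -0.1,"wx": 0.0,"wy": 0.0,"wz": 0.003},{"tx": 0.003,"ty": 0.0015,"tz": -0.109,"wx": 0.0,"wy": 0.0,"wz": 0.003},{"tx": 0.003,"ty": 0.0015,"tz": -0.1095,"wx": 0.0,"wy": 0.0,"wz": 0.003}]'

```text
t: 3.52
position: [545.7, 236.9, 14.8]
ee_rot: [0.557, -0.557, 0.436, -0.436]
wrist_force: [-0.4, 0.1, 0.4]
width: 86.8
```

Emit:
move_arm --targets '[{"tx": 0.0,"ty": 0.0,"tz": 0.0,"wx": 0.0,"wy": 0.0,"wz": 0.0},{"tx": 0.0,"ty": 0.0,"tz": 0.0,"wx": 0.0,"wy": 0.0,"wz": 0.0},{"tx": 0.0,"ty": 0.0,"tz": 0.0,"wx": 0.0,"wy": 0.0,"wz": 0.0},{"tx": 0.0,"ty": 0.0,"tz": 0.0,"wx": 0.0,"wy": 0.0,"wz": 0.0},{"tx": 0.0,"ty": 0.0,"tz": 0.0,"wx": 0.0,"wy": 0.0,"wz": 0.0}]' --grip 0 --force 35

```text
t: 4.15
position: [545.5, 236.5, 14.5]
ee_rot: [0.557, -0.557, 0.436, -0.436]
wrist_force: [-3.0, -0.0, 5.7]
width: 63.2
```

```bash
cat > goal.py <<'E'
# tool goal relative to current state: args deckx decky yawdeg height(deck z of TCP) dx dy
import sys
from rig import r
from h import *
from fitdeck import deckR
def goal(X,Y,yaw,h,dx=0,dy=0):
    D=deckR(np.radians(yaw));p=np.array([X,Y,50])+D@np.array([dx,dy,h])
    z=-D[:,0];y=-D[:,2];return p,np.array([np.cross(y,z),y,z]).T
if __name__=="__main__":
    a=[float(v) for v in sys.argv[1:]];p,G=goal(*a)
    s=r.read_state();q=s["ee_rot"];M=R.from_quat([q[1],q[2],q[3],q[0]]).as_matrix()
    print("t",s["t"],"goal",p.round(1),"shift m",((p-s["position"])/1000).round(4),"turn",(R.from_matrix(G@M.T).as_rotvec()/np.radians(120)).round(4))
E
python3 goal.py 655.6 17 1.7 134.5
```

```text
t 4.15 goal [722.8  19.  166.5] shift m [ 0.1773 -0.2175  0.1519] turn [-0.0341  0.2483 -0.0992]
```

Emit:
move_arm --targets '[{"tx": 0.0,"ty": 0.0,"tz": 0.03,"wx": 0.0,"wy": 0.0,"wz": 0.0},{"tx": 0.0,"ty": 0.0,"tz": 0.08,"wx": 0.0,"wy": 0.0,"wz": 0.0},{"tx": 0.0,"ty": -0.01,"tz": 0.13,"wx": 0.0,"wy": 0.0,"wz": 0.0},{"tx": 0.0,"ty": -0.03,"tz": 0.17,"wx": 0.0,"wy": 0.0,"wz": -0.01},{"tx": 0.01,"ty": -0.06,"tz": 0.2,"wx": 0.0,"wy": 0.02,"wz": -0.03},{"tx": 0.03,"ty": -0.1,"tz": 0.21,"wx": -0.01,"wy": 0.05,"wz": -0.05},{"tx": 0.06,"ty": -0.14,"tz": 0.21,"wx": -0.01,"wy": 0.1,"wz": -0.07},{"tx": 0.1,"ty": -0.18,"tz": 0.21,"wx": -0.02,"wy": 0.15,"wz": -0.085},{"tx": 0.14,"ty": -0.205,"tz": 0.2,"wx": -0.03,"wy": 0.2,"wz": -0.095},{"tx": 0.17,"ty": -0.2175,"tz": 0.18,"wx": -0.034,"wy": 0.235,"wz": -0.099},{"tx": 0.178,"ty": -0.2175,"tz": 0.165,"wx": -0.034,"wy": 0.248,"wz": -0.099},{"tx": 0.178,"ty": -0.2175,"tz": 0.165,"wx": -0.034,"wy": 0.248,"wz": -0.099}]'

```text
t: 5.65
position: [713.6, 17.2, 169.1]
ee_rot: [-0.361, 0.62, -0.603, 0.351]
wrist_force: [-0.2, 0.6, -0.6]
width: 63.2
```

```bash
python3 snap.py 2 wrist top scene; python3 goal.py 655.6 17 1.7 134.5; python3 - <<'E'
import cv2
for n,(x0,y0) in (("top",(260,60)),("scene",(260,80))):
    a=cv2.imread(f"pics/{n}_2.png")[y0:y0+150,x0:x0+200];cv2.imwrite(f"pics/{n}_2c.png",cv2.resize(a,None,fx=4,fy=4,interpolation=cv2.INTER_CUBIC))
E
```

```text
5.65 [713.6  17.2 169.1] [-1.380e-01  1.064e+00  2.160e-01  5.470e-01 -1.880e-01  2.057e+00
  2.000e-03] [-0.2  0.6 -0.6] 63.18801945435268
[[0.028, -0.494, 0.869], [-1.0, -0.014, 0.025], [-0.0, -0.87, -0.494]]
t 5.8 goal [722.8  19.  166.5] shift m [ 0.0087 -0.0006 -0.0092] turn [-0.0002  0.0074 -0.0009]
```

View pics/wrist_2.png

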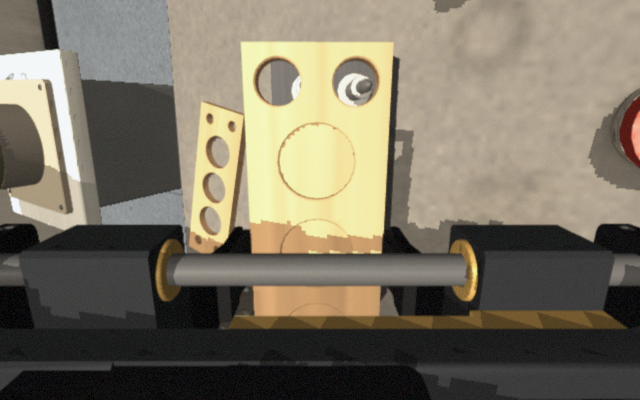

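View pics/top_2c.png

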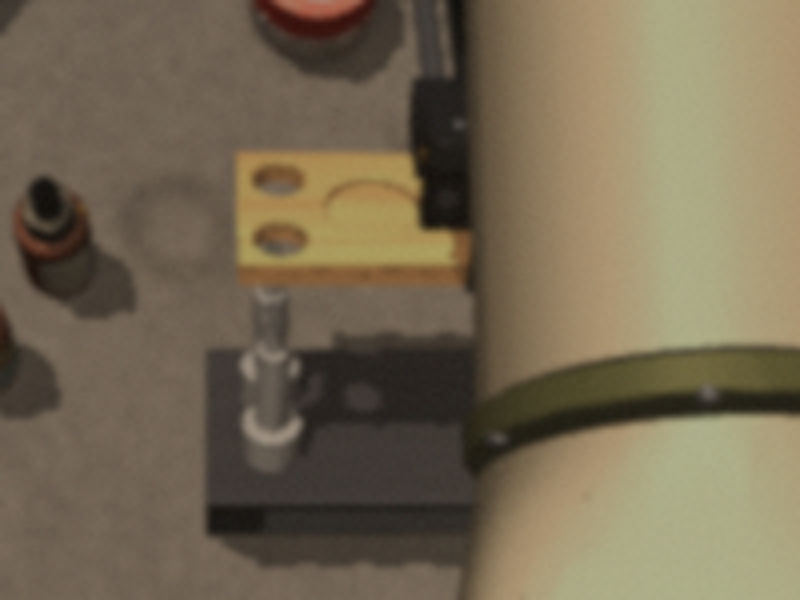

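View pics/scene_2c.png

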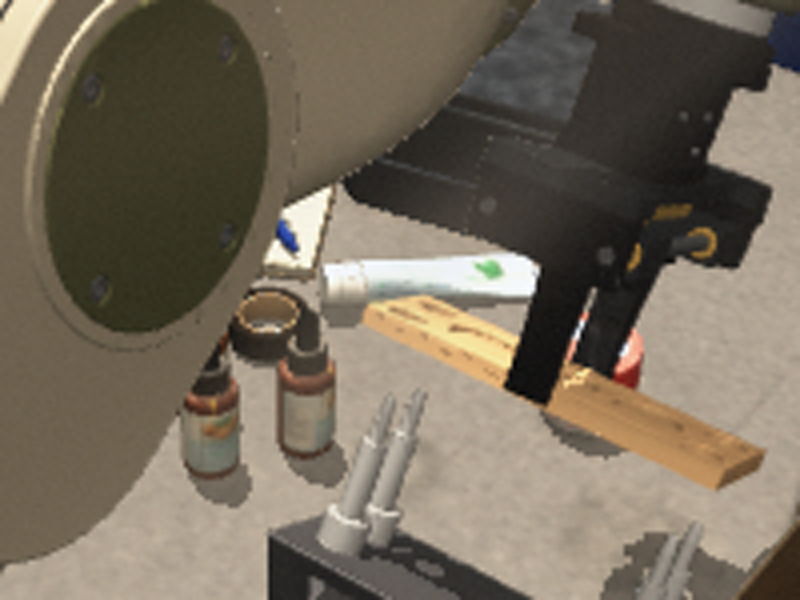

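q6 is at its limit (2.057), so this hover is too high. I'll use a lower one and check alignment through the holes. In the wrist view, the hole centres are about (278,82) and (355,82), and the post tips show at about (299,86) and (361,88).

```bash
python3 goal.py 655.6 17 1.7 109.5; cat > seen.py <<'E'
import sys
from rig import r, imaging
from h import *
from fitdeck import deckR
def tool(s):
    q=s["ee_rot"];return R.from_quat([q[1],q[2],q[3],q[0]]).as_matrix()
if __name__=="__main__":
    X,Y,yaw=map(float,sys.argv[1:4]); n=sys.argv[4]; ytop=float(sys.argv[5])
    s=r.read_state();p=imaging.read_camera("wrist");w=wp(p,s);M=tool(s);D=deckR(np.radians(yaw))
    print(s["t"],s["position"].round(1),"q",s["q"].round(3))
    pd=D.T@(s["position"]-[X,Y,50]);print("TCP in deck",pd.round(1))
    print("tool axes in deck",(D.T@M).round(3).tolist())
    for i in (-17,17):
        for z in (60,76,86):
            print(i,z,proj(w,D@np.array([i,-80,z])+[X,Y,50]).round(1))
    for sx in (-17,17): print("hole top pred",proj(w,s["position"]+M@np.array([-80,ytop,sx])).round(1),"bottom",proj(w,s["position"]+M@np.array([-80,ytop+10,sx])).round(1))
    im=p["img"][:,:,::-1];cv2.imwrite(f"pics/{n}.png",cv2.resize(im[20:220,200:440],None,fx=3,fy=3,interpolation=cv2.INTER_CUBIC))
E
python3 seen.py 655.6 17 1.7 w3 4.5
```

```text
t 5.8 goal [710.3  18.6 144.8] shift m [-0.0038 -0.0009 -0.0309] turn [-0.0002  0.0074 -0.0009]
5.8 [714.1  19.6 175.7] q [-0.143  1.055  0.219  0.547 -0.189  2.058  0.003]
TCP in deck [ 12.1  -0.8 138.2]
tool axes in deck [[-0.002, -0.015, -1.0], [1.0, 0.001, -0.002], [0.001, -1.0, 0.015]]
-17 60 [[358.9  91.5]]
-17 76 [[362.5  90.2]]
-17 86 [[365.1  89.3]]
17 60 [[305.8  91.3]]
17 76 [[305.4  90. ]]
17 86 [[305.2  89.1]]
hole top pred [[275.2  81.1]] bottom [[277.7  82.8]]
hole top pred [[354.1  81.2]] bottom [[351.7  82.9]]
```

View pics/w3.png

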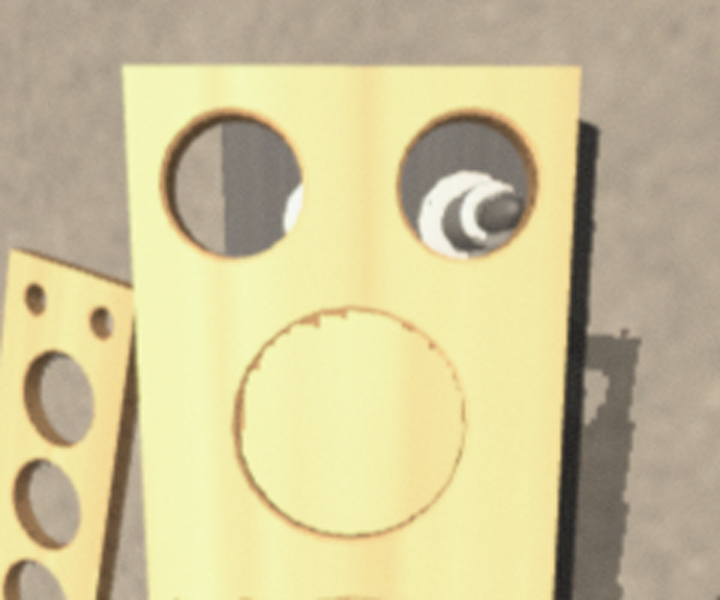

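Emit:
move_arm --targets '[{"tx": -0.005,"ty": -0.001,"tz": -0.015,"wx": 0.0,"wy": 0.0,"wz": 0.0},{"tx": -0.008,"ty": -0.001,"tz": -0.032,"wx": 0.0,"wy": 0.0,"wz": 0.0},{"tx": -0.008,"ty": -0.001,"tz": -0.032,"wx": 0.0,"wy": 0.0,"wz": 0.0},{"tx": -0.008,"ty": -0.001,"tz": -0.032,"wx": 0.0,"wy": 0.0,"wz": 0.0}]'

```text
t: 6.35
position: [706.5, 18.2, 143.8]
ee_rot: [-0.364, 0.619, -0.6, 0.353]
wrist_force: [-0.3, 0.1, 0.4]
width: 63.1
```

```bash
python3 seen.py 655.6 16.5 1.7 w4 4.5; python3 goal.py 655.6 16.5 1.7 109.5
```

```text
6.35 [706.5  18.2 143.8] q [-0.152  1.033  0.215  0.654 -0.18   1.975  0.011]
TCP in deck [  2.8  -0.2 106.6]
tool axes in deck [[-0.001, -0.015, -1.0], [1.0, 0.001, -0.001], [0.001, -1.0, 0.015]]
-17 60 [[349.7  87.6]]
-17 76 [[353.2  85.7]]
-17 86 [[355.8  84.4]]
17 60 [[287.9  87.4]]
17 76 [[285.9  85.5]]
17 86 [[284.5  84.1]]
hole top pred [[275.2  81.1]] bottom [[277.7  82.8]]
hole top pred [[354.1  81.2]] bottom [[351.7  82.9]]
t 6.4 goal [710.3  18.1 144.8] shift m [0.0038 0.0001 0.0013] turn [-0.0002  0.0074 -0.0006]
```

View pics/w4.png

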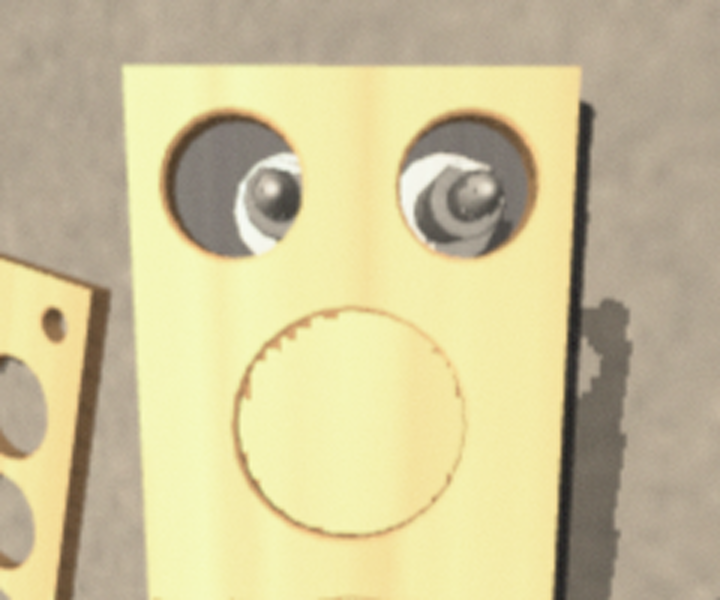

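```bash
cat > ov.py <<'E'
import sys
from rig import r, imaging
from h import *
from seen import tool
from fitdeck import deckR
# args: X Y yaw name pxbias_u pxbias_v hole_r x0 y0
X,Y,yaw=map(float,sys.argv[1:4]); n=sys.argv[4]; bu,bv=map(float,sys.argv[5:7]); hr=float(sys.argv[7]); ytop=float(sys.argv[8]); Zo=float(sys.argv[9]) if len(sys.argv)>9 else 50
s=r.read_state();p=imaging.read_camera("wrist");w=wp(p,s);M=tool(s);D=deckR(np.radians(yaw))
x0,y0,S=240,40,5
im=cv2.resize(p["img"][y0:y0+90,x0:x0+160,::-1],None,fx=S,fy=S,interpolation=cv2.INTER_CUBIC)
raw=im.copy()
th=np.linspace(0,2*np.pi,60)
def poly(P,c):
    q=(proj(w,P)+[bu+.5-x0,bv+.5-y0])*S
    cv2.polylines(im,[q.round().astype(np.int32)],True,c,1,cv2.LINE_AA)
for i in (-17,17):
    for z,ra,c in ((18,12.5,(255,0,0)),(60,7,(0,255,0)),(76,4,(0,0,255)),(60,4,(0,200,255))):
        P=np.stack([i+ra*np.cos(th),-80+ra*np.sin(th),np.full(60,z)],1)
        poly(P@D.T+[X,Y,Zo],c)
for sx in (-17,17):
    P=np.stack([-80+hr*np.cos(th),np.full(60,ytop),sx+hr*np.sin(th)],1)
    poly(P@M.T+s["position"],(255,0,255))
cv2.imwrite(f"pics/{n}.png",np.vstack([im,raw])[:,:][:900]) if False else (cv2.imwrite(f"pics/{n}.png",im),cv2.imwrite(f"pics/{n}r.png",raw))
print(s["t"],"TCP in deck",(D.T@(s["position"]-[X,Y,Zo])).round(2),"q",s["q"].round(2),s["wrist_force"].round(1))
print("tool in deck",(R.from_matrix(D.T@M).as_matrix()).round(3).tolist())
E
python3 ov.py 655.6 16.5 1.7 o1 2 0 10 4.5
```

```text
6.4 TCP in deck [ 2.6300e+00 -5.0000e-02  1.0653e+02] q [-0.15  1.03  0.22  0.65 -0.18  1.97  0.01] [ 0.5 -0.2 -0.8]
tool in deck [[-0.001, -0.015, -1.0], [1.0, 0.001, -0.001], [0.001, -1.0, 0.015]]
```

View pics/o1.png

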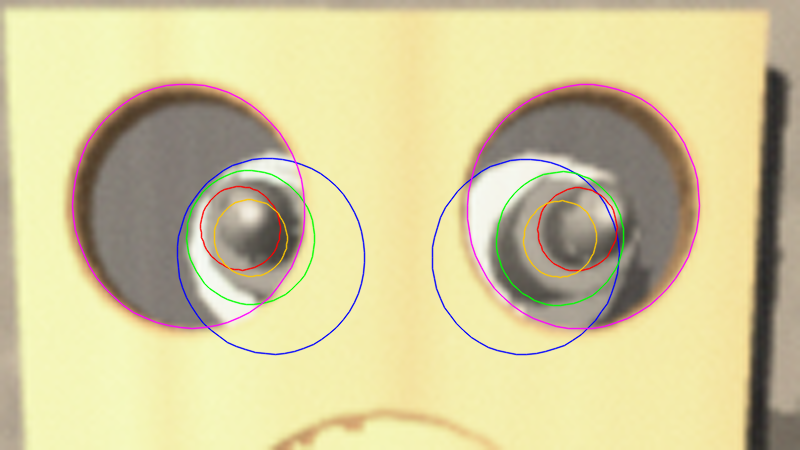

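View pics/o1r.png

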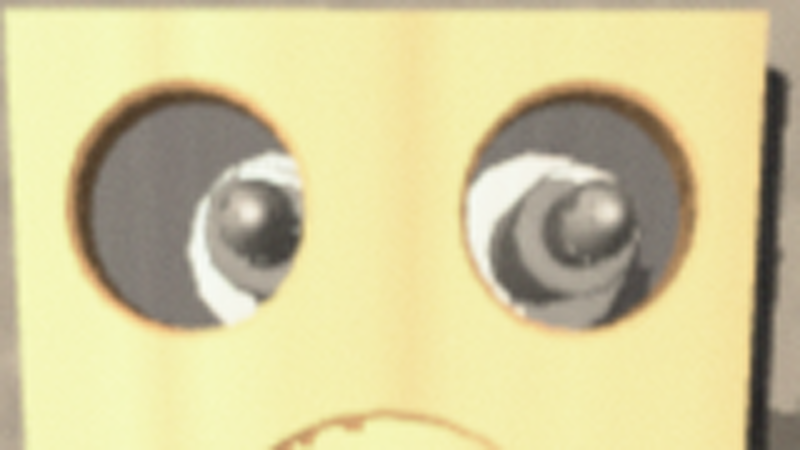

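```bash
python3 goal.py 657.2 16.9 1.7 102
```

```text
t 6.45 goal [708.2  18.4 138.3] shift m [ 0.0016  0.0005 -0.0049] turn [-0.0002  0.0073 -0.0005]
```

Emit:
move_arm --targets '[{"tx": 0.0016,"ty": 0.0005,"tz": -0.005,"wx": 0.0,"wy": 0.0073,"wz": 0.0},{"tx": 0.0016,"ty": 0.0005,"tz": -0.005,"wx": 0.0,"wy": 0.0073,"wz": 0.0},{"tx": 0.0016,"ty": 0.0005,"tz": -0.005,"wx": 0.0,"wy": 0.0073,"wz": 0.0}]'

```text
t: 6.82
position: [707.7, 18.1, 136.2]
ee_rot: [-0.358, 0.622, -0.604, 0.347]
wrist_force: [-0.0, 1.2, -0.9]
width: 63.4
```

```bash
python3 ov.py 657.2 16.9 1.7 o2 2 0 10 4.5
```

```text
6.825 TCP in deck [-0.66  0.35 99.95] q [-0.15  1.06  0.21  0.62 -0.18  1.99  0.01] [-0.   1.2 -0.9]
tool in deck [[-0.001, 0.003, -1.0], [1.0, -0.0, -0.001], [-0.0, -1.0, -0.003]]
```

View pics/o2.png

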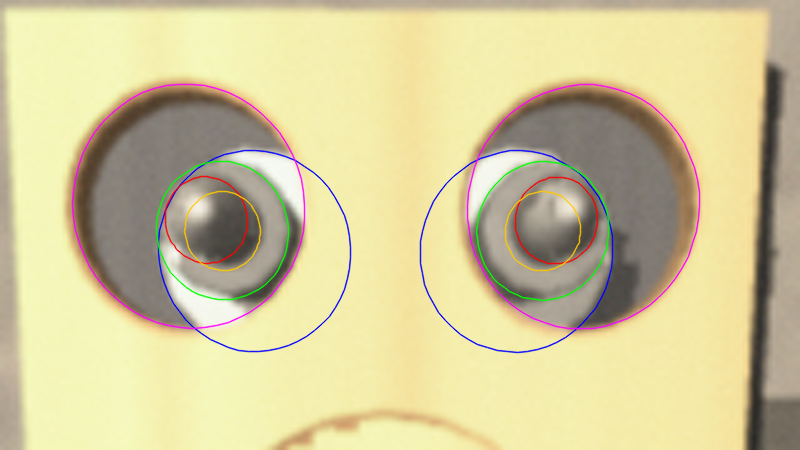

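Hole and post midpoints agree within about 0.3 mm, so I'm descending along the deck normal.

Emit:
move_arm --targets '[{"tx": -0.005,"ty": 0.0,"tz": -0.0087,"wx": 0.0,"wy": 0.0,"wz": 0.0},{"tx": -0.01,"ty": 0.0,"tz": -0.0173,"wx": 0.0,"wy": 0.0,"wz": 0.0},{"tx": -0.015,"ty": 0.0,"tz": -0.026,"wx": 0.0,"wy": 0.0,"wz": 0.0},{"tx": -0.02,"ty": 0.0,"tz": -0.0346,"wx": 0.0,"wy": 0.0,"wz": 0.0},{"tx": -0.025,"ty": -0.0005,"tz": -0.0433,"wx": 0.0,"wy": 0.0,"wz": 0.0},{"tx": -0.03,"ty": -0.0005,"tz": -0.052,"wx": 0.0,"wy": 0.0,"wz": 0.0},{"tx": -0.03,"ty": -0.0005,"tz": -0.052,"wx": 0.0,"wy": 0.0,"wz": 0.0}]'

```text
t: 7.75
position: [677.1, 17.7, 84.0]
ee_rot: [-0.358, 0.622, -0.604, 0.347]
wrist_force: [-0.3, -0.3, -1.3]
width: 63.6
```

```bash
python3 ov.py 657.2 16.9 1.7 o3 2 0 10 4.5
```

```text
7.75 TCP in deck [-0.23 -0.17 39.41] q [-0.17  0.99  0.21  0.86 -0.17  1.83  0.02] [-0.3 -0.3 -1.3]
tool in deck [[-0.001, 0.004, -1.0], [1.0, -0.0, -0.001], [-0.0, -1.0, -0.004]]
```

View pics/o3.png

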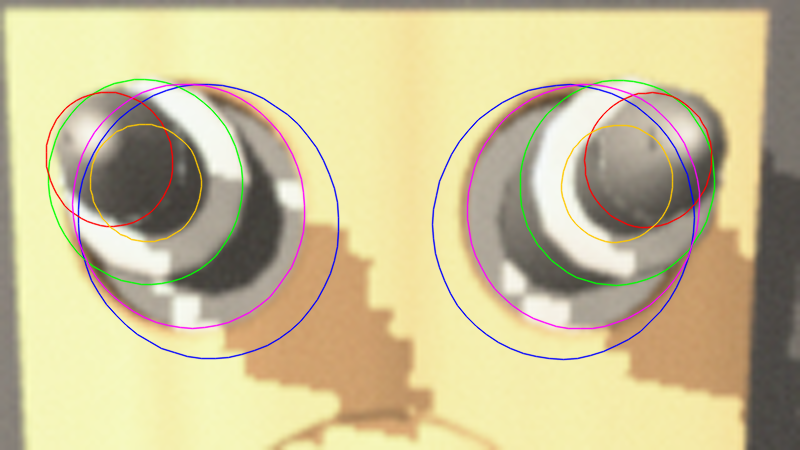

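Emit:
move_arm --targets '[{"tx": -0.0015,"ty": 0.0,"tz": -0.0026,"wx": 0.0,"wy": 0.0,"wz": 0.0},{"tx": -0.0025,"ty": 0.0,"tz": -0.0043,"wx": 0.0,"wy": 0.0,"wz": 0.0},{"tx": -0.003,"ty": 0.0,"tz": -0.0052,"wx": 0.0,"wy": 0.0,"wz": 0.0},{"tx": -0.0035,"ty": 0.0,"tz": -0.006,"wx": 0.0,"wy": 0.0,"wz": 0.0},{"tx": -0.0035,"ty": 0.0,"tz": -0.006,"wx": 0.0,"wy": 0.0,"wz": 0.0}]'

```text
t: 8.43
position: [674.2, 17.7, 78.7]
ee_rot: [-0.358, 0.622, -0.604, 0.347]
wrist_force: [-0.2, -0.1, -1.9]
width: 63.4
```

```bash
python3 ov.py 657.2 16.9 1.7 o4 2 0 10 4.5
```

```text
8.425 TCP in deck [-0.43 -0.27 33.37] q [-0.17  0.99  0.21  0.88 -0.17  1.82  0.02] [-0.2 -0.1 -1.9]
tool in deck [[-0.001, 0.002, -1.0], [1.0, -0.0, -0.001], [-0.0, -1.0, -0.002]]
```

Emit:
move_arm --targets '[{"tx": -0.0005,"ty": 0.0,"tz": -0.0009,"wx": 0.0,"wy": 0.0,"wz": 0.0},{"tx": -0.001,"ty": 0.0,"tz": -0.0017,"wx": 0.0,"wy": 0.0,"wz": 0.0},{"tx": -0.001,"ty": 0.0,"tz": -0.0017,"wx": 0.0,"wy": 0.0,"wz": 0.0}]'

```text
t: 8.85
position: [674.1, 17.6, 78.5]
ee_rot: [-0.359, 0.621, -0.603, 0.348]
wrist_force: [2.9, -0.1, 6.5]
width: 63.7
```

Contact with the collars, about 7 N along the normal. I'm releasing the board and retreating along the normal.

Emit:
move_arm --targets '[{"tx": 0.0,"ty": 0.0,"tz": 0.0,"wx": 0.0,"wy": 0.0,"wz": 0.0},{"tx": 0.0,"ty": 0.0,"tz": 0.0,"wx": 0.0,"wy": 0.0,"wz": 0.0},{"tx": 0.0,"ty": 0.0,"tz": 0.0,"wx": 0.0,"wy": 0.0,"wz": 0.0},{"tx": 0.0,"ty": 0.0,"tz": 0.0,"wx": 0.0,"wy": 0.0,"wz": 0.0}]' --grip 0.9

```text
t: 9.35
position: [673.1, 17.6, 76.8]
ee_rot: [-0.358, 0.622, -0.604, 0.347]
wrist_force: [0.5, 0.2, 0.1]
width: 78.5
```

Emit:
move_arm --targets '[{"tx": 0.005,"ty": 0.0,"tz": 0.0087,"wx": 0.0,"wy": 0.0,"wz": 0.0},{"tx": 0.015,"ty": 0.0,"tz": 0.026,"wx": 0.0,"wy": 0.0,"wz": 0.0},{"tx": 0.028,"ty": 0.0,"tz": 0.048,"wx": 0.0,"wy": 0.0,"wz": 0.0},{"tx": 0.037,"ty": 0.0,"tz": 0.064,"wx": 0.0,"wy": 0.0,"wz": 0.0},{"tx": 0.037,"ty": 0.0,"tz": 0.08,"wx": 0.0,"wy": -0.03,"wz": 0.0},{"tx": 0.037,"ty": 0.0,"tz": 0.1,"wx": 0.0,"wy": -0.08,"wz": 0.0}]'

```text
t: 10.1
position: [710.7, 17.4, 176.0]
ee_rot: [-0.408, 0.591, -0.571, 0.399]
wrist_force: [0.3, 0.3, 0.5]
width: 78.6
```

```bash
python3 snap.py 5 wrist scene
```

```text
10.1 [710.7  17.4 176. ] [-0.177  0.873  0.221  0.824 -0.159  1.815  0.015] [0.3 0.3 0.5] 78.56086390139149
[[0.03, -0.35, 0.936], [-1.0, -0.015, 0.026], [0.005, -0.937, -0.35]]
```

View pics/wrist_5.png

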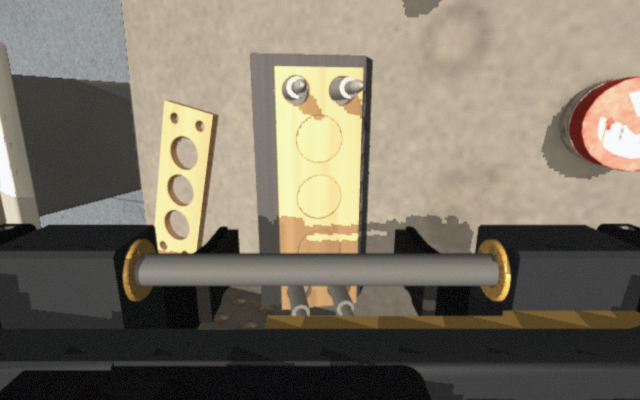

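View pics/scene_5.png

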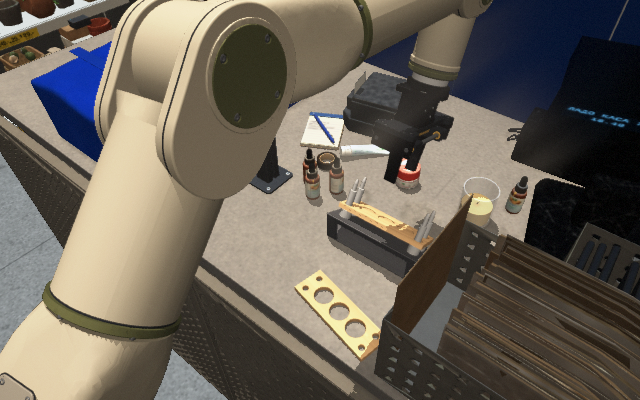

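The seat board lies flat over the posts, and the guide board is at (340,312) in the scene view. Next I'll go above the guide board.

```bash
python3 - <<'E'
from rig import r
from h import *
s=r.read_state();q=s["ee_rot"];M=R.from_quat([q[1],q[2],q[3],q[0]]).as_matrix()
a=np.radians(-12.34);z=np.array([np.cos(a),np.sin(a),0]);y=np.array([0,0,-1.]);G=np.array([np.cross(y,z),y,z]).T
print((R.from_matrix(G@M.T).as_rotvec()/np.radians(120)).round(4),([480,-13,122]-s["position"]).round(1))
E
```

```text
[-0.0134 -0.1669 -0.1154] [-230.9  -30.5  -60.4]
```

Emit:
move_arm --targets '[{"tx": -0.02,"ty": 0.0,"tz": 0.03,"wx": 0.0,"wy": -0.03,"wz": -0.01},{"tx": -0.06,"ty": -0.005,"tz": 0.045,"wx": 0.0,"wy": -0.08,"wz": -0.03},{"tx": -0.1,"ty": -0.01,"tz": 0.045,"wx": -0.005,"wy": -0.12,"wz": -0.06},{"tx": -0.145,"ty": -0.02,"tz": 0.03,"wx": -0.01,"wy": -0.15,"wz": -0.09},{"tx": -0.19,"ty": -0.025,"tz": 0.0,"wx": -0.013,"wy": -0.167,"wz": -0.11},{"tx": -0.22,"ty": -0.03,"tz": -0.03,"wx": -0.0134,"wy": -0.167,"wz": -0.115},{"tx": -0.23,"ty": -0.03,"tz": -0.055,"wx": -0.0134,"wy": -0.167,"wz": -0.115},{"tx": -0.23,"ty": -0.03,"tz": -0.06,"wx": -0.0134,"wy": -0.167,"wz": -0.115},{"tx": -0.23,"ty": -0.03,"tz": -0.06,"wx": -0.0134,"wy": -0.167,"wz": -0.115}]' --grip 1

```text
t: 11.32
position: [481.3, -12.3, 117.6]
ee_rot: [0.442, -0.446, 0.553, -0.548]
wrist_force: [-0.2, 1.0, -0.1]
width: 87.0
```

```bash
python3 snap.py 6 wrist scene
```

```text
11.325 [481.3 -12.3 117.6] [-0.307  0.123  0.256  1.977 -0.038  1.054 -0.249] [-0.2  1.  -0.1] 87.01478539028368
[[-0.213, -0.008, 0.977], [-0.977, 0.001, -0.213], [0.001, -1.0, -0.008]]
```

View pics/wrist_6.png

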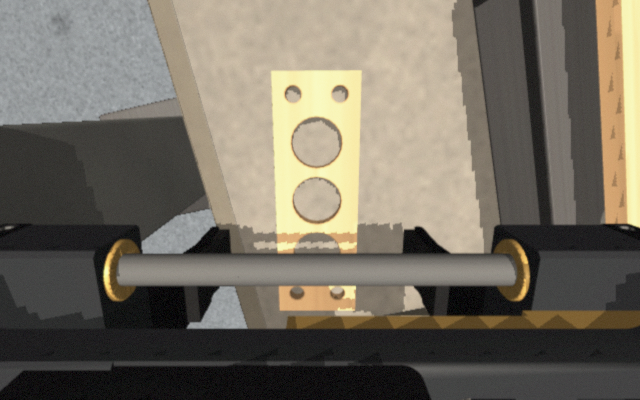

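The guide board is between the jaws with holes at (293,94), (341,94), (297,293) and (337,293).

```bash
python3 - <<'E'
from rig import r, imaging
from h import *
s=r.read_state();p=imaging.read_camera("wrist");w=wp(p,s)
l=np.array([plane(w,uv,10) for uv in ((293,94),(341,94),(297,293),(337,293),(317,200))])
ma=(l[0]+l[1])/2;mb=(l[2]+l[3])/2;c=(ma+mb)/2;an=np.degrees(np.arctan2(*(ma-mb)[:2][::-1]))-90
print(c,l[4],np.linalg.norm(ma-mb),an)
q=s["ee_rot"];M=R.from_quat([q[1],q[2],q[3],q[0]]).as_matrix()
for an in (an,-12.34):
    a=np.radians(an);z=np.array([np.cos(a),np.sin(a),0]);y=np.array([0,0,-1.]);G=np.array([np.cross(y,z),y,z]).T
    print(an,(R.from_matrix(G@M.T).as_rotvec()/np.radians(120)).round(4),(c-s["position"]).round(1))
E
```

```text
[481.74432519 -13.1673361   10.        ] [481.89722147 -12.4980873   10.        ] 159.825034838178 -12.225683348146092
-12.225683348146092 [-0.0007 -0.0034  0.0005] [   0.2   -0.9 -107.9]
-12.34 [-0.0007 -0.0034 -0.0005] [   0.2   -0.9 -107.9]
```

Emit:
move_arm --targets '[{"tx": 0.0,"ty": -0.0005,"tz": -0.035,"wx": 0.0,"wy": -0.0034,"wz": 0.0},{"tx": 0.0,"ty": -0.0005,"tz": -0.07,"wx": 0.0,"wy": -0.0034,"wz": 0.0},{"tx": 0.0,"ty": -0.0005,"tz": -0.094,"wx": 0.0,"wy": -0.0034,"wz": 0.0},{"tx": 0.0,"ty": -0.0005,"tz": -0.103,"wx": 0.0,"wy": -0.0034,"wz": 0.0},{"tx": 0.0,"ty": -0.0005,"tz": -0.104,"wx": 0.0,"wy": -0.0034,"wz": 0.0}]'

```text
t: 12.1
position: [480.6, -12.9, 13.3]
ee_rot: [0.444, -0.444, 0.551, -0.55]
wrist_force: [0.2, 0.3, -0.3]
width: 87.1
```

Emit:
move_arm --targets '[{"tx": 0.0,"ty": 0.0,"tz": 0.0,"wx": 0.0,"wy": 0.0,"wz": 0.0},{"tx": 0.0,"ty": 0.0,"tz": 0.0,"wx": 0.0,"wy": 0.0,"wz": 0.0},{"tx": 0.0,"ty": 0.0,"tz": 0.0,"wx": 0.0,"wy": 0.0,"wz": 0.0},{"tx": 0.0,"ty": 0.0,"tz": 0.0,"wx": 0.0,"wy": 0.0,"wz": 0.0},{"tx": 0.0,"ty": 0.0,"tz": 0.0,"wx": 0.0,"wy": 0.0,"wz": 0.0}]' --grip 0 --force 35

```text
t: 12.72
position: [480.6, -12.8, 13.4]
ee_rot: [0.444, -0.443, 0.551, -0.55]
wrist_force: [-1.5, 0.1, 5.8]
width: 63.6
```

```bash
python3 goal.py 657.2 16.9 1.7 113
```

```text
t 12.725 goal [713.7  18.6 147.9] shift m [0.2331 0.0314 0.1344] turn [0.0223 0.2493 0.114 ]
```

Emit:
move_arm --targets '[{"tx": 0.0,"ty": 0.0,"tz": 0.03,"wx": 0.0,"wy": 0.0,"wz": 0.0},{"tx": 0.0,"ty": 0.01,"tz": 0.08,"wx": 0.0,"wy": 0.0,"wz": 0.01},{"tx": 0.0,"ty": 0.02,"tz": 0.13,"wx": 0.0,"wy": 0.0,"wz": 0.04},{"tx": 0.01,"ty": 0.03,"tz": 0.175,"wx": 0.0,"wy": 0.0,"wz": 0.08},{"tx": 0.05,"ty": 0.031,"tz": 0.205,"wx": 0.003,"wy": 0.03,"wz": 0.1},{"tx": 0.09,"ty": 0.031,"tz": 0.21,"wx": 0.008,"wy": 0.08,"wz": 0.11},{"tx": 0.13,"ty": 0.031,"tz": 0.21,"wx": 0.013,"wy": 0.13,"wz": 0.114},{"tx": 0.17,"ty": 0.031,"tz": 0.205,"wx": 0.016,"wy": 0.18,"wz": 0.114},{"tx": 0.205,"ty": 0.031,"tz": 0.185,"wx": 0.02,"wy": 0.22,"wz": 0.114},{"tx": 0.225,"ty": 0.031,"tz": 0.16,"wx": 0.022,"wy": 0.24,"wz": 0.114},{"tx": 0.233,"ty": 0.0314,"tz": 0.14,"wx": 0.0223,"wy": 0.249,"wz": 0.114},{"tx": 0.233,"ty": 0.0314,"tz": 0.1345,"wx": 0.0223,"wy": 0.249,"wz": 0.114},{"tx": 0.233,"ty": 0.0314,"tz": 0.1345,"wx": 0.0223,"wy": 0.249,"wz": 0.114}]'

```text
t: 14.35
position: [713.0, 18.6, 148.0]
ee_rot: [-0.359, 0.621, -0.603, 0.348]
wrist_force: [0.4, 0.5, 0.2]
width: 63.4
```

```bash
python3 ov.py 657.2 16.9 1.7 o7 2 0 6 3.4;python3 goal.py 657.2 16.9 1.7 104; python3 snap.py 7 scene top wrist
```

```text
14.35 TCP in deck [ 6.0000e-01 -2.0000e-02  1.1276e+02] q [-0.16  1.08  0.26  0.58 -0.22  2.03  0.02] [0.4 0.5 0.2]
tool in deck [[0.0, -0.0, -1.0], [1.0, 0.0, 0.0], [0.0, -1.0, 0.0]]
t 14.4 goal [709.2  18.4 140.1] shift m [-0.0041 -0.0003 -0.0091] turn [ 0.0001  0.0009 -0.0001]
14.4 [713.2  18.7 149.1] [-0.156  1.076  0.262  0.576 -0.222  2.027  0.017] [-0.8  0.1 -0.4] 63.33676487938212
[[0.03, -0.498, 0.867], [-1.0, -0.015, 0.026], [0.0, -0.867, -0.498]]
```

View pics/o7.png

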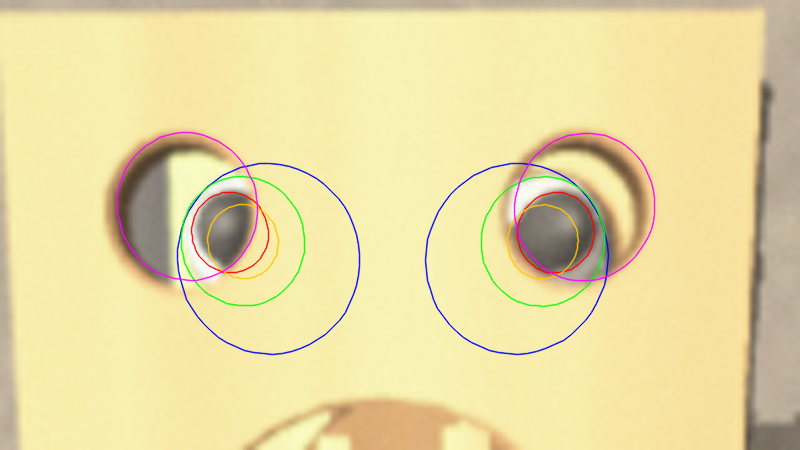

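View pics/scene_7.png

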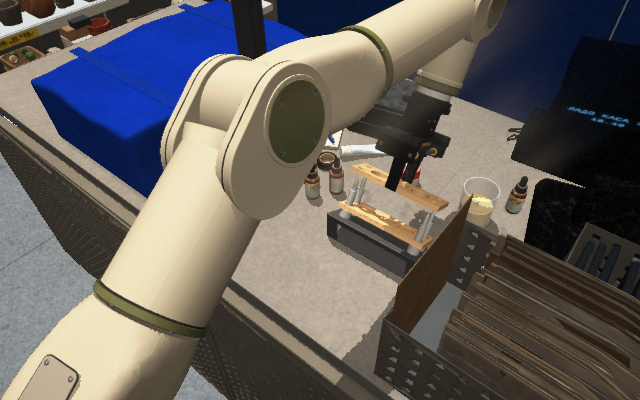

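View pics/wrist_7.png

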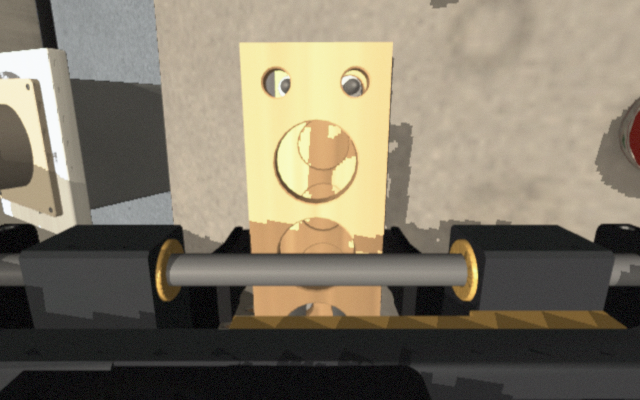

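Emit:
move_arm --targets '[{"tx": -0.0032,"ty": 0.0001,"tz": -0.0096,"wx": 0.0,"wy": 0.0009,"wz": 0.0},{"tx": -0.0032,"ty": 0.0001,"tz": -0.0096,"wx": 0.0,"wy": 0.0009,"wz": 0.0},{"tx": -0.0032,"ty": 0.0001,"tz": -0.0096,"wx": 0.0,"wy": 0.0009,"wz": 0.0}]'

```text
t: 14.92
position: [709.9, 18.7, 137.9]
ee_rot: [-0.358, 0.622, -0.604, 0.348]
wrist_force: [-0.1, -0.5, -0.8]
width: 63.5
```

```bash
python3 ov.py 657.2 16.9 1.7 o8 0.6 0.7 6 3.4; python3 snap.py 8 top wrist; python3 - <<'E'
import cv2
a=cv2.imread("pics/wrist_8.png")[60:110,260:380];cv2.imwrite("pics/w8c.png",cv2.resize(a,None,fx=6.6,fy=6.6,interpolation=cv2.INTER_CUBIC))
E
```

```text
14.925 TCP in deck [ -1.71  -0.26 102.5 ] q [-0.16  1.07  0.26  0.61 -0.22  2.    0.02] [-0.1 -0.5 -0.8]
tool in deck [[0.0, 0.002, -1.0], [1.0, 0.0, 0.0], [0.0, -1.0, -0.002]]
14.975 [710.   18.7 138. ] [-0.16   1.072  0.261  0.609 -0.219  2.004  0.02 ] [ 0.1 -0.5 -0.5] 63.23101567415473
[[0.03, -0.501, 0.865], [-1.0, -0.015, 0.026], [0.0, -0.865, -0.502]]
```

View pics/o8.png

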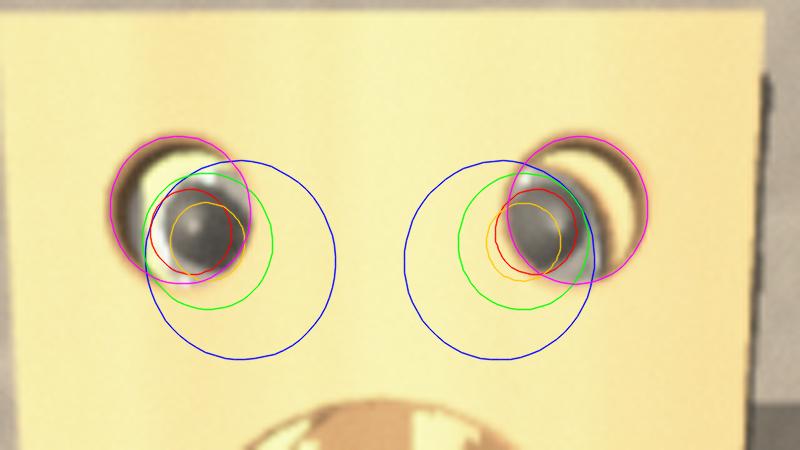

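View pics/w8c.png

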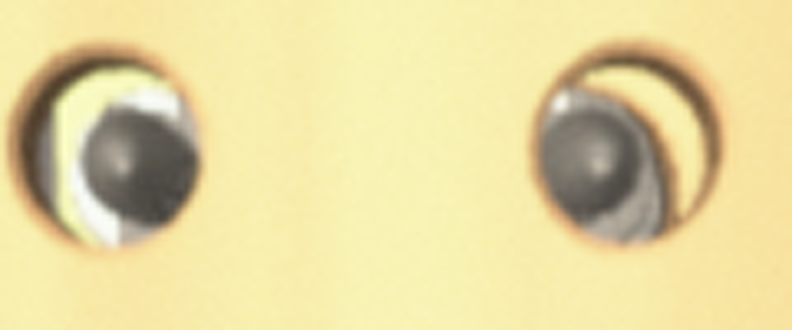

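The holes and tips agree at this end. I'll check yaw using the earlier retreat picture (wrist_5), where the far posts also show.

```bash
python3 - <<'E'
from rig import r, imaging
from h import *
from fitdeck import deckR
p=imaging.read_camera("wrist")
M=np.array([[0.03, -0.35, 0.936], [-1.0, -0.015, 0.026], [0.005, -0.937, -0.35]]);U,_,V=np.linalg.svd(M);M=U@V
T=np.eye(4);T[:3,:3]=M;T[:3,3]=[710.7,17.4,176];w=dict(p);w["world_to_cam"]=np.linalg.inv(T@p["mount"])
im0=cv2.imread("pics/wrist_5.png")
D=deckR(np.radians(1.7));th=np.linspace(0,2*np.pi,40)
for nm,(x0,y0,W,H,S) in {"a":(240,40,160,120,5),"b":(240,280,160,50,5)}.items():
    im=cv2.resize(im0[y0:y0+H,x0:x0+W],None,fx=S,fy=S,interpolation=cv2.INTER_CUBIC)
    def poly(P,c,cl=True):
        q=(proj(w,P@D.T+[657.2,16.9,50])+[1+.5-x0,.5-y0])*S
        cv2.polylines(im,[q.round().astype(np.int32)],cl,c,1,cv2.LINE_AA)
    for i in (-17,17):
        for j in (-80,80):
            for z,ra,c in ((60,7,(0,255,0)),(76,4,(0,0,255))):
                poly(np.stack([i+ra*np.cos(th),j+ra*np.sin(th),np.full(40,z)],1),c)
    poly(np.array([[46,108,0],[46,-108,0],[-46,-108,0],[-46,108,0.]]),(255,0,0))
    cv2.imwrite(f"pics/y5{nm}.png",im)
E
```

```text
(no output)
```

View pics/y5a.png

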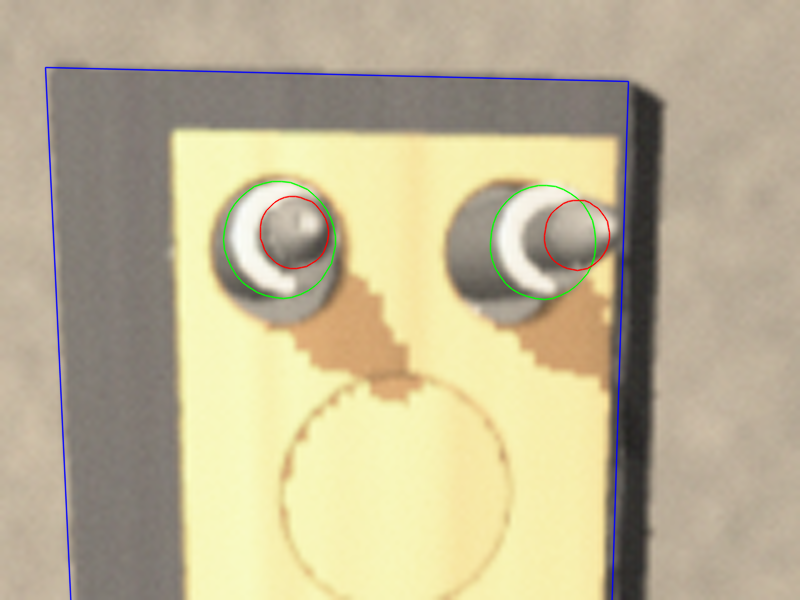

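View pics/y5b.png

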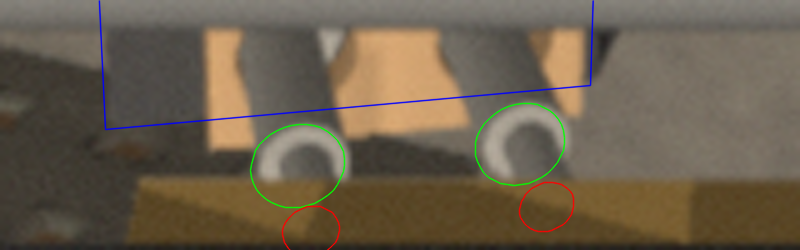

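Yaw agrees to about 0.1° from the near and far posts. Descending with a small +y correction.

Emit:
move_arm --targets '[{"tx": -0.002,"ty": 0.0004,"tz": -0.0035,"wx": 0.0,"wy": 0.0,"wz": 0.0},{"tx": -0.0045,"ty": 0.0003,"tz": -0.0078,"wx": 0.0,"wy": 0.0,"wz": 0.0},{"tx": -0.007,"ty": 0.0003,"tz": -0.012,"wx": 0.0,"wy": 0.0,"wz": 0.0},{"tx": -0.007,"ty": 0.0003,"tz": -0.012,"wx": 0.0,"wy": 0.0,"wz": 0.0}]'

```text
t: 15.62
position: [702.7, 19.0, 125.5]
ee_rot: [-0.358, 0.622, -0.604, 0.348]
wrist_force: [0.4, 0.4, -0.3]
width: 63.5
```

```bash
python3 ov.py 657.2 16.9 1.7 o9 0.6 0.7 6 3.4
```

```text
15.625 TCP in deck [-1.63 -0.73 88.17] q [-0.17  1.05  0.26  0.67 -0.21  1.96  0.02] [ 0.4  0.4 -0.3]
tool in deck [[0.0, 0.003, -1.0], [1.0, 0.0, 0.0], [0.0, -1.0, -0.003]]
```

View pics/o9r.png

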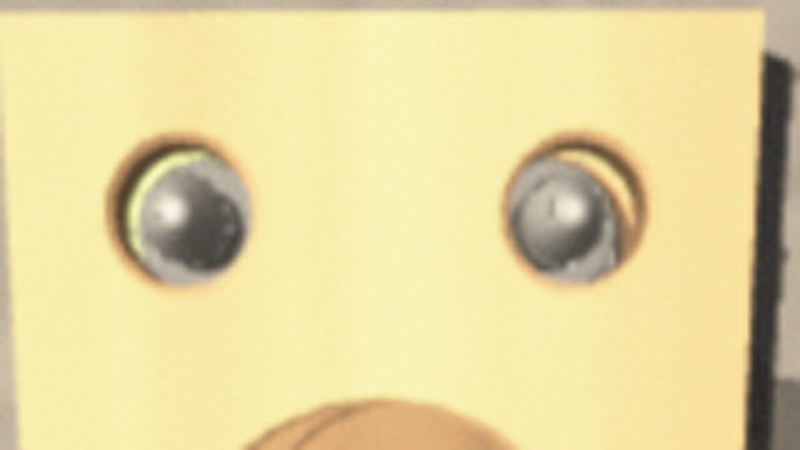

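Pins are inside the holes, symmetric, with no contact force. Continuing.

Emit:
move_arm --targets '[{"tx": -0.0025,"ty": 0.0,"tz": -0.0043,"wx": 0.0,"wy": 0.0,"wz": 0.0},{"tx": -0.005,"ty": 0.0,"tz": -0.0087,"wx": 0.0,"wy": 0.0,"wz": 0.0},{"tx": -0.006,"ty": 0.0,"tz": -0.0104,"wx": 0.0,"wy": 0.0,"wz": 0.0},{"tx": -0.006,"ty": 0.0,"tz": -0.0104,"wx": 0.0,"wy": 0.0,"wz": 0.0}]'

```text
t: 16.18
position: [696.9, 19.0, 115.4]
ee_rot: [-0.358, 0.622, -0.604, 0.348]
wrist_force: [0.4, 0.4, -1.6]
width: 63.4
```

```bash
python3 ov.py 657.2 16.9 1.7 o10 0.6 0.7 6 3.4
```

```text
16.175 TCP in deck [-1.71 -0.92 76.52] q [-0.18  1.04  0.26  0.72 -0.21  1.93  0.03] [ 0.4  0.4 -1.6]
tool in deck [[0.0, 0.002, -1.0], [1.0, 0.0, 0.0], [0.0, -1.0, -0.002]]
```

View pics/o10r.png

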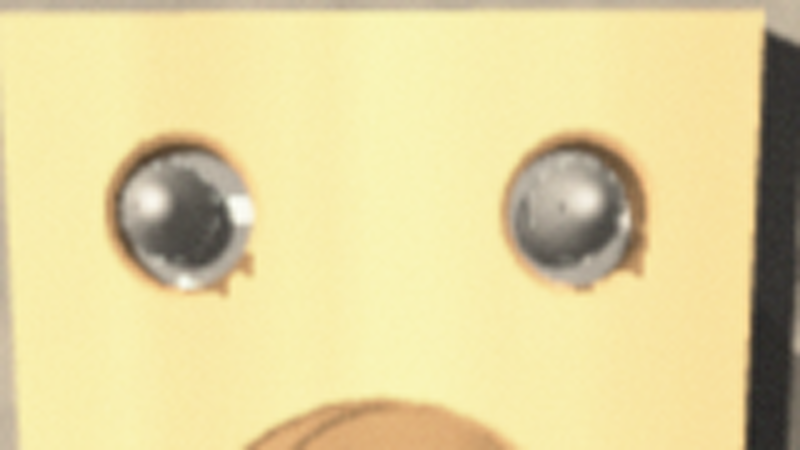

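Emit:
move_arm --targets '[{"tx": -0.0008,"ty": 0.0,"tz": -0.0013,"wx": 0.0,"wy": 0.0,"wz": 0.0},{"tx": -0.0014,"ty": 0.0,"tz": -0.0024,"wx": 0.0,"wy": 0.0,"wz": 0.0},{"tx": -0.0018,"ty": 0.0,"tz": -0.0031,"wx": 0.0,"wy": 0.0,"wz": 0.0},{"tx": -0.0018,"ty": 0.0,"tz": -0.0031,"wx": 0.0,"wy": 0.0,"wz": 0.0}]'

```text
t: 16.73
position: [695.7, 18.9, 113.3]
ee_rot: [-0.359, 0.622, -0.603, 0.348]
wrist_force: [4.6, -0.2, 5.6]
width: 63.4
```

Resting on the shoulders at about 7 N. Releasing.

Emit:
move_arm --targets '[{"tx": 0.0,"ty": 0.0,"tz": 0.0,"wx": 0.0,"wy": 0.0,"wz": 0.0},{"tx": 0.0,"ty": 0.0,"tz": 0.0,"wx": 0.0,"wy": 0.0,"wz": 0.0},{"tx": 0.0,"ty": 0.0,"tz": 0.0,"wx": 0.0,"wy": 0.0,"wz": 0.0},{"tx": 0.0,"ty": 0.0,"tz": 0.0,"wx": 0.0,"wy": 0.0,"wz": 0.0}]' --grip 0.9

```text
t: 17.23
position: [695.1, 19.0, 112.2]
ee_rot: [-0.358, 0.622, -0.604, 0.348]
wrist_force: [-1.1, 1.1, 0.1]
width: 78.1
```

Emit:
move_arm --targets '[{"tx": 0.004,"ty": 0.0,"tz": 0.007,"wx": 0.0,"wy": 0.0,"wz": 0.0},{"tx": 0.01,"ty": 0.0,"tz": 0.0173,"wx": 0.0,"wy": 0.0,"wz": 0.0},{"tx": 0.018,"ty": 0.0,"tz": 0.031,"wx": 0.0,"wy": 0.0,"wz": 0.0},{"tx": 0.02,"ty": 0.0,"tz": 0.06,"wx": 0.0,"wy": -0.03,"wz": 0.0},{"tx": 0.02,"ty": 0.0,"tz": 0.1,"wx": 0.0,"wy": -0.08,"wz": 0.0},{"tx": 0.02,"ty": 0.0,"tz": 0.11,"wx": 0.0,"wy": -0.1,"wz": 0.0}]'

```text
t: 17.98
position: [716.3, 18.9, 227.7]
ee_rot: [-0.422, 0.58, -0.561, 0.413]
wrist_force: [-0.0, 0.2, 0.5]
width: 78.3
```

```bash
python3 snap.py 11 wrist scene; python3 - <<'E'
import cv2
a=cv2.imread("pics/scene_11.png")[140:290,290:490];cv2.imwrite("pics/s11c.png",cv2.resize(a,None,fx=4,fy=4,interpolation=cv2.INTER_CUBIC))
E
```

```text
17.975 [716.3  18.9 227.7] [-0.2    0.831  0.277  0.785 -0.19   1.852  0.024] [-0.   0.2  0.5] 78.29198105444652
[[0.029, -0.302, 0.953], [-1.0, -0.015, 0.026], [0.006, -0.953, -0.302]]
```

View pics/wrist_11.png

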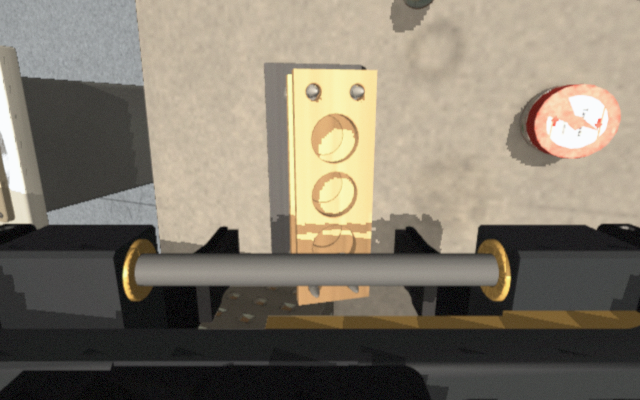

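View pics/s11c.png

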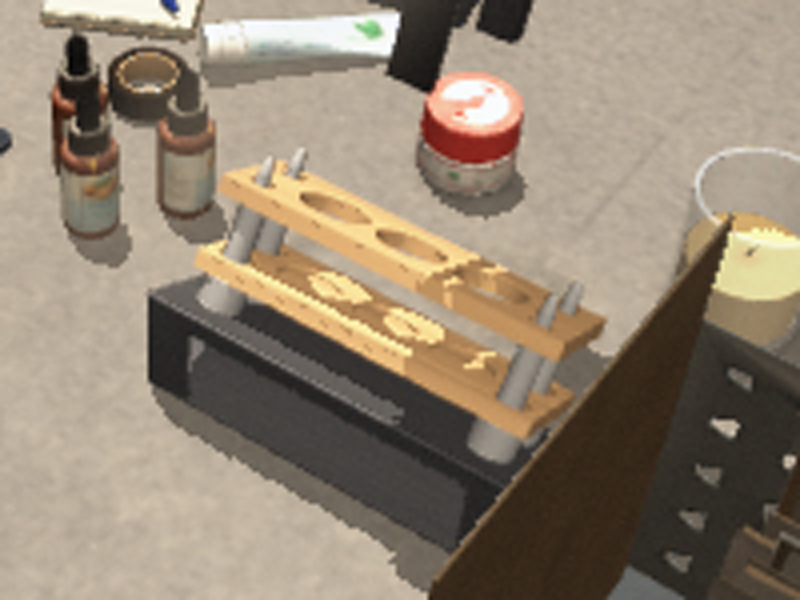

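Both boards lie flat on their rests with the pins through, the bottles are untouched, and the gripper is clear. Handing in.

```bash
python3 -c "
from rig import workorder
print(workorder.sign_off())"
```

```text
the job is handed in; nothing more can be done
None
```

The tester stand is assembled and handed in at about 18 s of the 67 s allowed. `sign_off` gave no verdict, so these are only my own checks.

- **How it went:** I gripped each board across its 64 mm width and tilted it 30° to match the deck. I lined up the holes and posts in the wrist camera, then lowered the board along the posts. Each board was still held when it touched down, at about 7 N, and I then let go.
- **Last pictures:** the wrist and scene views show both boards flat and parallel to the deck. The recessed board is on the collars, the big-hole board is on the shoulders with the pins through, and the bottles are standing where they were. The gripper is clear with wrist force near zero.
- **Heights:** worked out from the arm's position, the undersides touched down at about 18–19 mm and 60–61 mm above the deck. I did not measure them again after letting go.
- **Disagreements:**
  - The deck yaw came out as 1.5° from the top camera and 2.4° from the scene camera. I used 1.7°, and the far posts matched it.
  - The wrist camera put the deck about 1.5 mm further from the robot than those two cameras did. I went with the wrist camera.
  - The first hover was too high because joint 6 was almost at its limit, so I used a lower one.

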